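# Brace an oblong reagent bottle in its bench holder and screw its cap tight

### The arm

A 6-joint arm with a two-finger parallel gripper is mounted at the origin on the work surface. World frame = base frame: x ahead of the robot, y to its left, z up, the work surface at z = 0. Lengths are in m, angles in rad, forces in N, time in s.
With the tool pointing down it reaches from about 0.25 to 0.725 m from the base axis. Payload 4 kg.
Tool frame: the origin (TCP) lies at the very end of the fingers, on their centre line; the grasp point (between the pads) lies arm.hold_point_z behind it (arm.hold_point_z is the distance from the TCP to the grasp point, in m); z points along the fingers, y is the direction in which the jaws open and shut (so a half turn about z gives the same grasp; the last joint's range is limited). The gripper opens to 85 mm and grips with 20 to 120 N. Pads are 22 mm wide; open, the fingers measure 114 mm over their backs; the gripper's body (76 mm by 85 mm) begins 54 mm behind the grasp point. The pads swing forward as they close: fully open they stand 13 mm farther back than shut.
Start: joints at [0, 0.241, 0.005, 1.335, 0, 1.571], TCP at [0.5, -0, 0.231] pointing down, gripper open.
Joint ranges: [-2.72, 2.72], [-1.05, 1.87], [-1.09, 1.28], [-1.99, 2.15], [-1.42, 1.44], [-3.14, 3.14]. Speed limits (rad/s): [2.79, 2.79, 3.14, 3.14, 3.14, 3.14].

### API

Orientations are given as a unit quaternion [w, x, y, z].
In Python, from cell import readout, read_camera, camera_info, arm, search_frame gives the robot as it stands.
- The arm moves only by the tool send_rows, never from a script. Its argument "plan" is a list of rows, each a list of 3 entries, a list of its own where there are three numbers: the finger opening in cm, from 0 to 8.54, then the shift along the tool's x, y, z in cm, then the turn about the tool's z in rad. In form: [[grip, [x, y, z], yaw], ...]. A call has exactly 10 rows; each row is the pose to reach, as a shift and turn from the pose commanded when the call began, along the tool's axes at that moment; what a row does not reach only later rows make up. A row lasts 1/10 s, in which the tool goes at most 50 mm and 8.59 degrees, less where a joint would pass 70% of its speed; a pose out of reach is approached as far as the arm can. A call with a gripper value outside its range is refused whole. The fingers move at their own pace and stop on an object; the grip force is fixed at half the most. Time passes only in rows, so rows that repeat a pose let the fingers close, or fill a call up. It gives the time, the measured TCP pose, the force and the opening at its end, in the units of the state.
- readout.state(): the state, without advancing time (a new reading comes with each control period).
- read_camera(name): name is "scene" or "side" or "wrist"; returns the picture (480x640x3 uint8, red, green, blue); there is no depth.
- camera_info(name): a dict with "K" (3x3 intrinsics, pixels), "extrinsics" (4x4, takes a point from camera to world coordinates); the wrist camera has in their place "T_tool_cam" (4x4, takes a point from camera to tool coordinates, whose origin is the TCP and whose axes are the flange's). Camera axes: x right, y up, looking along -z (the intrinsics and any distortion apply to the point x, -y, -z); pixel columns grow to the right and rows downward; lengths in m; the calibration is good to about 2 mm. The wrist camera is an equidistant fisheye: a pixel r from the principal point sees the ray r / f radians off the axis. A picture is of the moment at which its call begins: read the wrist's pose just before it. camera_info takes no time and is no camera call.
- arm.hand_in(): hands the job in, once; it reports no verdict.
Trained networks look in the newest picture that a camera, given by its name, has taken for a name from the list of things; names that differ only in an ending like _2 or _b are one class to them, and where a whole thing is asked for, a point or a joint stands for the part that bears it (a point fixed in the world has none). Each returns a list of dicts, best first, with "score" (0 to 1); they miss things now and then, are a little off and sometimes report something else, mostly with a low value. They report only what shows in the picture. A call takes as long as a camera call. They do not tell look-alikes from the thing itself.
- search_frame(label, camera): "box" ([left, top, right, bottom] in pixels, round what is visible of it).
The state is a dict: "clock": time; "q": joint angles; "qd": joint speeds; "joint_efforts": joint torques, N m; "ee_pos": TCP position; "tcp_rot": TCP orientation; "ft_force": force on the tool from outside, world axes, zero at the start; "ft_torque": the same for the moment, N m; "finger_gap": finger opening in m.
Only numpy, scipy, OpenCV 4.12 (cv2) and the standard library are available. Lean on these libraries where they do the work, as an engineer would, in place of code of your own. Each camera call takes 0.05 s, during which the arm holds its last target.

### The job

The cap of the oblong bottle is loose. Stand that bottle upright in the oblong pocket of the grey bench holder, all the way down, so that it cannot spin, and only then turn its cap clockwise (seen from above) until it is tight. Leave the bottle standing in the holder and let go.

Things in the scene. Friction and masses are not known exactly. Their poses are not given: they have to be found in the camera images.
- bottle_grip (a point): Oblong white bottle (others are round, square): body 84 (x) x 46 (y) x 62 mm tall, neck 10 mm, then round blue ribbed cap 42 mm wide, 34 mm tall: grip it there from above. Point: on the bottle's axis, 90 mm above its underside, 18 above the cap's lower rim. Axes: the body's, z up. 0.25 kg. Held by the cap it turns along with the cap (0.1 N m stiff) unless its body is braced.
- cap (a joint): Turn of the cap on the bottle (rad): 0 to 0.2 at the start (loose), grows clockwise seen from above to a stop at 1.22 (tight; from 0.85 on is enough). The cap does not rise or sink. The white ridge across its top lies along the bottle's long side when tight. Turning on against the stop does no harm; add some turn for the bottle's play in the pocket (12 degrees either way).
- pocket (a point): Floor centre of the holder's pocket, 8 mm above the bench. Grey block 134 (x) x 96 (y) x 45 mm tall, fixed by a screwed ear at each x end (to 95 mm from centre), with one open-topped oblong pocket 100 (x) x 62 (y) x 37 mm deep, its top 17 mm flared 25 degrees from upright. The bottle fits either way round (x along x or half a turn on). z up. The block with two round holes is a bystander.
Not all that is in view belongs to the job. What is shaped like the part that bears pocket but pink is not meant.

How it is judged:
On the way, in this order (a step that is already met when the one before it is completed fails the run):
1. the bottle stands in the pocket (within 12 mm of its floor, upright), its cap not yet tight (z of bottle_grip in the frame of pocket below 0.102 m and horizontal distance between bottle_grip and pocket below 0.015 m and angle between bottle_grip's own z axis and vertical below 0.17 rad), for 0.1 s.
2. the cap is turned tight while the bottle is braced in the pocket (value of joint cap above 0.85 rad and z of bottle_grip in the frame of pocket below 0.102 m and horizontal distance between bottle_grip and pocket below 0.015 m), for 0.1 s.
At the end, for the whole second after the job is handed in: The oblong bottle stands in the holder's pocket, down on its floor (within 6 mm), within 15 mm of its centre, upright within 0.1 rad, long side along the pocket (within 0.25 rad), and its cap is turned to at least 0.85 rad (the stop is at 1.22) (value of joint cap above 0.85 rad and z of bottle_grip in the frame of pocket below 0.096 m and horizontal distance between bottle_grip and pocket below 0.015 m and angle between bottle_grip's own z axis and vertical below 0.1 rad and angle between the x axis of bottle_grip and the x axis of pocket, either way round below 0.25 rad); the robot touches nothing.
It also fails if it takes over 45 s, if anything falls off the work surface, if the arm or the gripper's body presses on something with over 40 N, if the wrist force passes 120 N, or if a joint passes its speed limit or range.

## Working session

There is one attempt and no reset: what is moved stays moved. The work goes in short steps, Python scripts to look and compute and a tool call to move; the robot and the scene stay as the last step left them, time stands still between calls to the robot, and variables do not carry over. Pictures are saved under pics/ and viewed, and the job is handed in when it is done.

Besides the shell and the picture viewer there is one more tool, called after ">>>" by a JSON object that holds its "fn" and its "kwargs", one argument or row to a line. send_rows: Moves the arm, as the interface text tells. Its arguments: {"type":"object","properties":{"plan":{"type":"array"}},"required":["plan"]}

```bash
mkdir -p pics; ls
python3 - <<'E'
from cell import readout, read_camera, camera_info, arm, search_frame
import cv2, numpy as np
np.set_printoptions(precision=4,suppress=True)
print(readout.state()); print(arm.hold_point_z)
for c in ["scene","side","wrist"]:
    im=read_camera(c); cv2.imwrite(f"pics/{c}0.png",im[:,:,::-1])
    print(c,camera_info(c))
    for l in ["bottle_grip","pocket","cap"]:
        print(l,[(np.round(d["box"]).tolist(),round(d["score"],2)) for d in search_frame(l,c)])
E
```

```text
pics
{'clock': 0.0, 'q': array([0.    , 0.2414, 0.0037, 1.3352, 0.    , 1.5708]), 'qd': array([ 0.0013,  0.0002, -0.0011, -0.0014, -0.0013,  0.0003]), 'joint_efforts': array([  0.0006, -37.2316,  25.2407,   0.0168,   0.    ,   0.    ]), 'ee_pos': array([0.4994, 0.    , 0.2304]), 'tcp_rot': array([-0.0007,  0.7071,  0.7071, -0.0007]), 'ft_force': array([-0.1748,  1.3915, -0.8126]), 'ft_torque': array([-0.0269,  0.0223,  0.0317]), 'finger_gap': 0.08534570084386635}
0.0187
scene {'K': array([[622.592 ,   0.    , 320.2196],
       [  0.    , 622.592 , 241.8217],
       [  0.    ,   0.    ,   1.    ]]), 'extrinsics': array([[ 0.7911, -0.4924,  0.3629,  0.9436],
       [ 0.6116,  0.6278, -0.4814, -0.5921],
       [ 0.0092,  0.6028,  0.7978,  1.0517],
       [ 0.    ,  0.    ,  0.    ,  1.    ]])}
bottle_grip [([250.0, 248.0, 297.0, 298.0], 0.88)]
pocket [([402.0, 158.0, 472.0, 231.0], 0.89), ([342.0, 129.0, 383.0, 188.0], 0.62)]
cap [([258.0, 245.0, 282.0, 274.0], 0.66)]
side {'K': array([[462.4554,   0.    , 306.0219],
       [  0.    , 462.4554, 245.4481],
       [  0.    ,   0.    ,   1.    ]]), 'extrinsics': array([[-0.8886,  0.3414, -0.3064,  0.2382],
       [-0.4585, -0.6378,  0.6188,  0.5378],
       [ 0.0159,  0.6904,  0.7233,  0.6808],
       [ 0.    ,  0.    ,  0.    ,  1.    ]])}
bottle_grip [([326.0, 193.0, 373.0, 250.0], 0.57)]
pocket [([128.0, 314.0, 225.0, 418.0], 0.79), ([245.0, 360.0, 368.0, 474.0], 0.73)]
cap [([343.0, 194.0, 365.0, 218.0], 0.9)]
wrist {'K': array([[371.6483,   0.    , 318.8902],
       [  0.    , 371.6483, 239.0162],
       [  0.    ,   0.    ,   1.    ]]), 'T_tool_cam': array([[-0.0005,  0.9608,  0.2772,  0.07  ],
       [ 1.    ,  0.0005,  0.0001, -0.0003],
       [-0.    ,  0.2772, -0.9608, -0.1427],
       [ 0.    ,  0.    ,  0.    ,  1.    ]])}
bottle_grip [([233.0, 272.0, 322.0, 365.0], 0.73)]
pocket []
cap [([245.0, 310.0, 300.0, 363.0], 0.59)]
```

View pics/scene0.png

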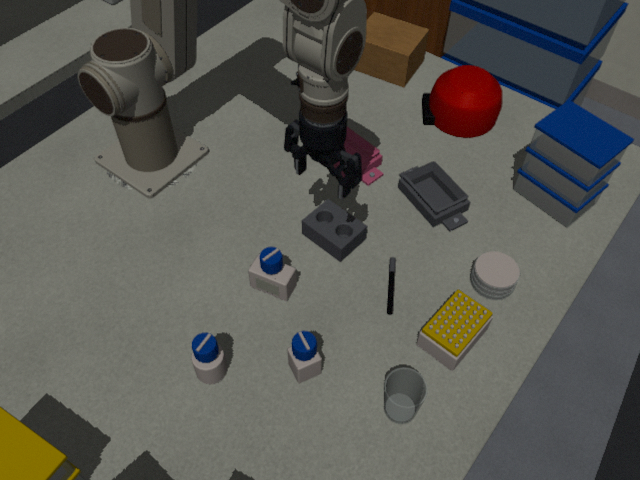

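View pics/side0.png

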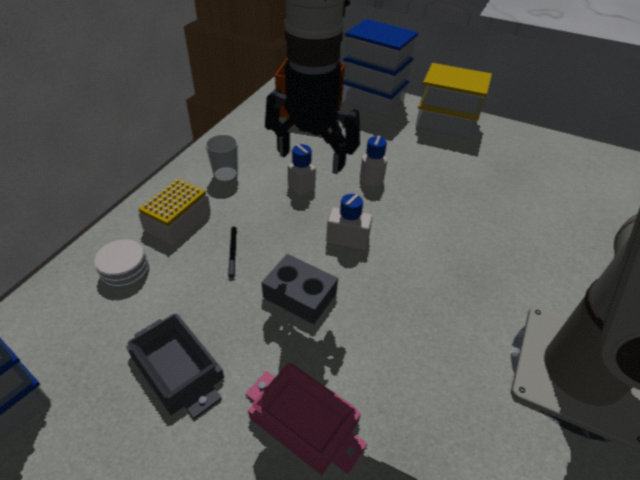

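View pics/wrist0.png

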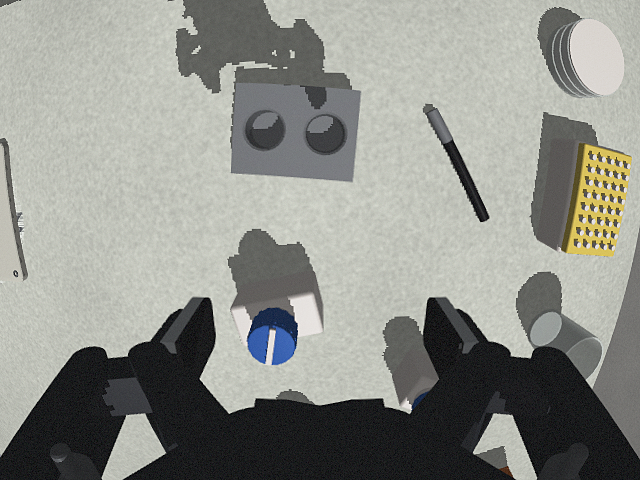

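The oblong bottle is at scene (272,272), side (350,222) and wrist (277,310). The round bottle is at scene (208,358) and the square one at scene (305,355). For the holder, the grey one with the oblong pocket is at scene (435,193), side (175,362). The pink look-alike is at side (305,417), and the two-hole block at scene (335,230) is the bystander. I'll confirm with enlarged crops.

```bash
cat > h.py <<'E'
import numpy as np, cv2
from cell import readout, read_camera, camera_info, arm, search_frame
from scipy.spatial.transform import Rotation as R
np.set_printoptions(precision=4,suppress=True)
D=np.diag([1,-1,-1.])
def pose(st=None):
    s=st or readout.state(); q=s["tcp_rot"]; T=np.eye(4); T[:3,:3]=R.from_quat([q[1],q[2],q[3],q[0]]).as_matrix(); T[:3,3]=s["ee_pos"]; return T
def cam(c,T=None):
    i=camera_info(c); 
    return i["K"], (i["extrinsics"] if c!="wrist" else (pose() if T is None else T)@i["T_tool_cam"])
def proj(c,P,T=None):
    K,E=cam(c,T); P=np.atleast_2d(P); X=(P-E[:3,3])@E[:3,:3]@D
    if c!="wrist": x=X@K.T; return x[:,:2]/x[:,2:]
    r=np.linalg.norm(X[:,:2],axis=1); th=np.arctan2(r,X[:,2]); return X[:,:2]/r[:,None]*th[:,None]*K[0,0]+K[:2,2]
def ray(c,uv,T=None):
    K,E=cam(c,T); d=(np.array(uv,float)-K[:2,2])/K[0,0]
    if c=="wrist": th=np.linalg.norm(d); v=np.r_[d/th*np.sin(th),np.cos(th)]
    else: v=np.r_[d,1]
    return E[:3,3],E[:3,:3]@D@v
def onz(c,uv,z,T=None):
    o,v=ray(c,uv,T); return o+v*(z-o[2])/v[2]
E
python3 - <<'E'
from h import *
a=cv2.imread("pics/scene0.png"); b=cv2.imread("pics/side0.png"); w=cv2.imread("pics/wrist0.png")
f=lambda i,x,y,s,o=400:cv2.resize(i[y:y+s,x:x+s],(o,o),interpolation=cv2.INTER_CUBIC)
g=np.hstack([f(a,390,145,90,400),f(a,230,230,80,400)])
cv2.imwrite("pics/c1.png",g)
g=np.hstack([f(b,120,305,110,400),f(w,215,275,125,400)])
cv2.imwrite("pics/c2.png",g)
E
```

```text
(no output)
```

View pics/c1.png

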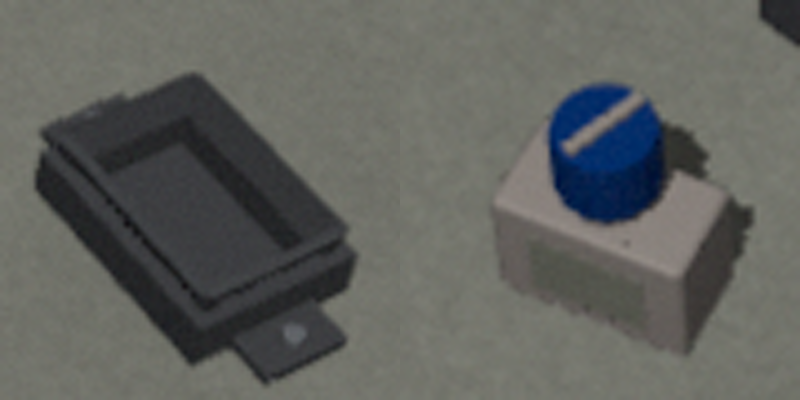

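View pics/c2.png

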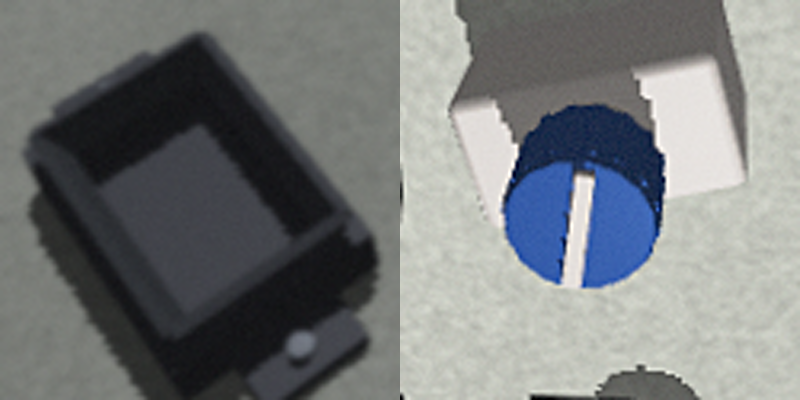

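Run:
```python
from h import *
T=pose()
W=lambda x,y:(215+(x-400)*.3125,275+y*.3125); S2=lambda x,y:(230+(x-400)*.2,230+y*.2)
print("cap",onz("wrist",W(583,223),.106),onz("scene",S2(605,133),.106))
r1,r2=onz("wrist",W(584,172),.108),onz("wrist",W(572,285),.108);d=r2-r1;print("ridge w",np.degrees(np.arctan2(d[1],d[0])))
r1,r2=onz("scene",S2(568,148),.108),onz("scene",S2(643,100),.108);d=r2-r1;print("ridge s",np.degrees(np.arctan2(d[1],d[0])))
A=[onz("wrist",W(*p),.062) for p in [(455,108),(712,55),(745,180)]];print(np.array(A))
d=A[1]-A[0];print(np.degrees(np.arctan2(d[1],d[0])),np.linalg.norm(d));d=A[2]-A[1];print(np.degrees(np.arctan2(d[1],d[0])),np.linalg.norm(d))
A=[onz("scene",S2(*p),.062) for p in [(495,203),(682,275),(728,188)]];print(np.array(A))
d=A[1]-A[0];print(np.degrees(np.arctan2(d[1],d[0])),np.linalg.norm(d));d=A[2]-A[1];print(np.degrees(np.arctan2(d[1],d[0])),np.linalg.norm(d))
H=lambda x,y:(390+x*.225,145+y*.225); H2=lambda x,y:(120+x*.275,305+y*.275)
A=np.array([onz("scene",H(*p),.045) for p in [(195,72),(355,250),(190,325),(40,158)]]);print("hold scene",A,A.mean(0),np.linalg.norm(np.diff(A,axis=0),axis=1))
A=np.array([onz("side",H2(*p),.045) for p in [(200,33),(378,245),(175,340),(28,145)]]);print("hold side",A,A.mean(0),np.linalg.norm(np.diff(A,axis=0),axis=1))
```

```text
cap [ 0.4601 -0.1006  0.106 ] [ 0.4622 -0.1056  0.106 ]
ridge w -98.44091312619871
ridge s 77.33029661581935
[[ 0.4169 -0.0892  0.062 ]
 [ 0.4938 -0.0708  0.062 ]
 [ 0.5034 -0.1125  0.062 ]]
13.463117882563825 0.07905055428049379
-76.97844338491579 0.04270943197476199
[[ 0.4281 -0.1343  0.062 ]
 [ 0.5057 -0.1155  0.062 ]
 [ 0.4942 -0.0737  0.062 ]]
13.672373889542719 0.07987771277799359
105.41671397302424 0.043357796240807184
hold scene [[0.5479 0.3533 0.045 ]
 [0.671  0.2988 0.045 ]
 [0.6329 0.2097 0.045 ]
 [0.5186 0.2552 0.045 ]] [0.5926 0.2792 0.045 ] [0.1346 0.0969 0.123 ]
hold side [[0.6268 0.2358 0.045 ]
 [0.4954 0.2861 0.045 ]
 [0.5428 0.3576 0.045 ]
 [0.6551 0.3169 0.045 ]] [0.58   0.2991 0.045 ] [0.1407 0.0858 0.1194]
```

Run:
```python
from h import *
for p in [(304,341),(205,343)]: print(onz("scene",p,.106))
for p in [(301,149),(376,142)]: print(onz("side",p,.106))
print(onz("side",(352,202),.106))
```

```text
[ 0.6209 -0.2056  0.106 ]
[ 0.4913 -0.3116  0.106 ]
[ 0.6223 -0.2031  0.106 ]
[ 0.4901 -0.3053  0.106 ]
[ 0.457  -0.0961  0.106 ]
```

>>> {"fn": "send_rows", "kwargs": {
  "plan": [
    [8.54,[-3,-1.2,1],-0.15],
    [8.54,[-6,-2.4,2],-0.3],
    [8.54,[-9,-3.6,4],-0.45],
    [8.54,[-10,-4,6],-0.6],
    [8.54,[-10,-4,8],-0.75],
    [8.54,[-10,-4,8],-0.9],
    [8.54,[-10,-4,8],-1.05],
    [8.54,[-10,-4,8],-1.2],
    [8.54,[-10,-4,8],-1.35],
    [8.54,[-10,-4,8],-1.5]
  ]
}}

```text
clock: 1.6
ee_pos: [0.4601, -0.1, 0.1514]
tcp_rot: [0.0, 0.032, 0.999, -0.0]
ft_force: [-0.8, -0.0, 0.2]
finger_gap: 0.0852
```

>>> {"fn": "send_rows", "kwargs": {
  "plan": [
    [8.54,[0,0,0],-0.15],
    [8.54,[0,0,0],-0.3],
    [8.54,[0,0,0],-0.45],
    [8.54,[0,0,0],-0.6],
    [8.54,[0,0,0],-0.6],
    [8.54,[0,0,0],-0.6],
    [8.54,[0,0,0],-0.6],
    [8.54,[0,0,0],-0.6],
    [8.54,[0,0,0],-0.6],
    [8.54,[0,0,0],-0.6]
  ]
}}

```text
clock: 2.6
ee_pos: [0.46, -0.1, 0.1513]
tcp_rot: [-0.0, -0.261, 0.965, 0.0]
ft_force: [-0.4, -0.3, -0.7]
finger_gap: 0.0853
```

Run:
```python
from h import *
s=readout.state();print(s["clock"],s["q"],s["ee_pos"],s["finger_gap"]);T=pose();print(T)
im=read_camera("wrist");cv2.imwrite("pics/w1.png",im[:,:,::-1])
print(search_frame("cap","wrist")[:2])
print(proj("wrist",[[.46,-.101,.106],[.46,-.101,.062]],T))
```

```text
2.6 [-0.2141  0.236  -0.2171  1.1178  0.     -0.7428] [ 0.46   -0.1     0.1513] 0.08533579988714209
[[-0.8634 -0.5044 -0.0001  0.46  ]
 [-0.5044  0.8634  0.     -0.1   ]
 [ 0.      0.0001 -1.      0.1513]
 [ 0.      0.      0.      1.    ]]
[{'box': [278.3, 214.4, 360.8, 296.1], 'score': 0.71}]
[[317.6988 267.6578]
 [317.8741 243.974 ]]
```

View pics/w1.png

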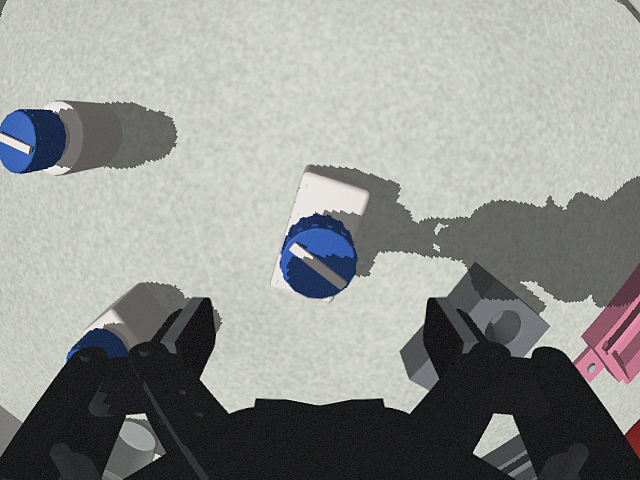

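The oblong bottle's cap is centred at about (318,262) between the fingers. Nothing else is in their path.

Run:
```python
from h import *
T=pose()
for uv in [(318.5,263),(318.5,261)]:
    p=onz("wrist",uv,.106,T);print(p,T[:3,:3].T@(p-T[:3,3]))
A=np.array([onz("wrist",u,.062,T) for u in [(308,167),(369,192)]]);print(A)
```

```text
[ 0.4575 -0.102   0.106 ] [ 0.0032 -0.0004  0.0453]
[ 0.4565 -0.1025  0.106 ] [ 0.0043 -0.0004  0.0453]
[[ 0.4198 -0.1315  0.062 ]
 [ 0.414  -0.0903  0.062 ]]
```

>>> {"fn": "send_rows", "kwargs": {
  "plan": [
    [8.54,[0.3,0,1.5],0],
    [8.54,[0.3,0,4],0],
    [8.54,[0.3,0,6.5],0],
    [8.54,[0.3,0,7.8],0],
    [8.54,[0.3,0,7.8],0],
    [3.5,[0.3,0,7.8],0],
    [3.5,[0.3,0,7.8],0],
    [3.5,[0.3,0,7.8],0],
    [3.5,[0.3,0,7.8],0],
    [3.5,[0.3,0,7.8],0]
  ]
}}

```text
clock: 3.7
ee_pos: [0.4583, -0.1016, 0.0746]
tcp_rot: [0.001, -0.262, 0.965, -0.0]
ft_force: [-1.0, 1.8, 5.5]
finger_gap: 0.0409
```

Run:
```python
from h import *
s=readout.state();print(s["clock"],s["q"],s["ee_pos"],s["finger_gap"],s["ft_force"])
```

```text
3.7 [-0.2183  0.3133 -0.3367  0.9184  0.0002 -0.7476] [ 0.4583 -0.1016  0.0746] 0.04087907003401668 [-0.9996  1.8019  5.5075]
```

>>> {"fn": "send_rows", "kwargs": {
  "plan": [
    [3.5,[0,0,-2],0],
    [3.5,[0,0,-5],0],
    [3.5,[0,0,-9],0],
    [3.5,[-1.5,0.8,-12],0],
    [3.5,[-4,2.2,-14],0.1],
    [3.5,[-7,4,-14.5],0.2],
    [3.5,[-11,6.2,-14.5],0.3],
    [3.5,[-15,8.5,-14.5],0.4],
    [3.5,[-19,10.8,-14.5],0.5],
    [3.5,[-22,12.5,-14.5],0.6]
  ]
}}

```text
clock: 4.7
ee_pos: [0.5849, 0.12, 0.2178]
tcp_rot: [-0.0, 0.037, 0.999, 0.0]
ft_force: [0.2, -1.0, -2.0]
finger_gap: 0.0407
```

Run:
```python
from h import *
s=readout.state();print(s["clock"],s["q"],s["ee_pos"],s["finger_gap"],s["ft_force"]);T=pose();print(T)
im=read_camera("wrist");cv2.imwrite("pics/w2.png",im[:,:,::-1])
```

```text
4.7 [0.2022 0.4418 0.2574 1.3865 0.0004 0.2756] [0.5849 0.12   0.2178] 0.04070339524809371 [ 0.1984 -0.9891 -2.0182]
[[-0.9973  0.0733 -0.0001  0.5849]
 [ 0.0733  0.9973  0.0004  0.12  ]
 [ 0.0002  0.0004 -1.      0.2178]
 [ 0.      0.      0.      1.    ]]
```

View pics/w2.png

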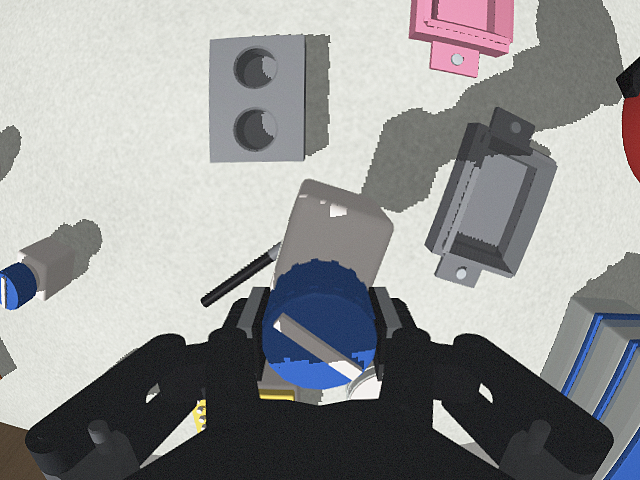

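Run:
```python
from h import *
w=cv2.imread("pics/w2.png")
cv2.imwrite("pics/c3.png",cv2.resize(w[95:295,415:565],(450,600),interpolation=cv2.INTER_CUBIC))
cv2.imwrite("pics/c4.png",cv2.resize(w[170:330,250:410],(600,600),interpolation=cv2.INTER_CUBIC))
```

```text
(no output)
```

View pics/c3.png

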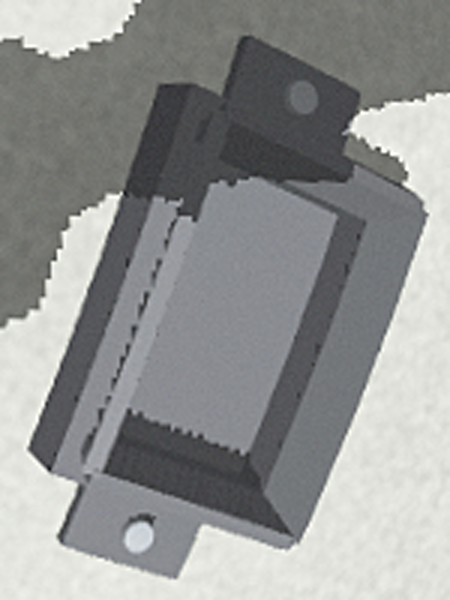

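View pics/c4.png

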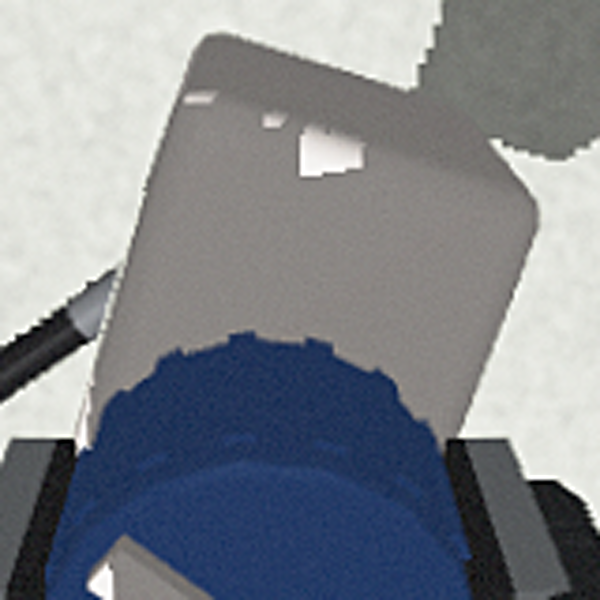

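Run:
```python
from h import *
from scipy.optimize import least_squares
T=np.array([[-0.9973,0.0733,-0.0001,0.5849],[0.0733,0.9973,0.0004,0.12],[0.0002,0.0004,-1.,0.2178],[0,0,0,1]])
c=lambda x,y:(415+x/3,95+y/3)
obs=np.array([c(427,207),c(296,549),c(50,473),c(30,452),c(160,85),c(302,97),c(140,536)])
def model(p):
    x,y,a,zs,d=p
    L=np.array([[.067,.048,.045],[-.067,.048,.045],[-.067,-.048,.045],[-.067,-.048,0],[.067,-.048,0],[d,0,zs],[-d,0,zs]])
    # image right = +world y ; up=tool x=-world x -> flip x
    L[:,0]*=-1
    Rm=R.from_euler('z',a).as_matrix(); return L@Rm.T+[x,y,0]
f=lambda p:(proj("wrist",model(p),T)-obs).ravel()
r=least_squares(f,[.59,.285,-.4,.007,.08]);print(r.x,np.degrees(r.x[2]));print(r.fun.reshape(-1,2))
# bottle in hand: body top corners, z top = TCP z -.0746+.062
zt=.2178-.0746+.062
b=lambda x,y:(250+x*.26667,170+y*.26667)
P=lambda x,y,z:onz("wrist",b(x,y),z,T)
for s in [((95,400),(183,100)),((455,440),(535,225))]:
    d=P(*s[1],zt)-P(*s[0],zt);print("side",P(*s[0],zt),np.degrees(np.arctan2(d[1],d[0])))
zb=zt-.062
d=P(490,140,zb)-P(220,35,zb);print("bottom far edge",P(355,75,zb), np.degrees(np.arctan2(d[1],d[0])))
d=P(530,190,zt)-P(183,100,zt);print("top far edge",P(183,100,zt),P(530,190,zt),np.degrees(np.arctan2(d[1],d[0])))
# ridge
zr=zt+.045
d=onz("wrist",(278,318),zr,T)-onz("wrist",(360,374),zr,T);print("ridge",np.degrees(np.arctan2(d[1],d[0])))
```

```text
[ 0.5864  0.2932 -0.3887  0.0175  0.0807] -22.271545855572757
[[ 4.8237 -3.6304]
 [-0.4038  5.1601]
 [ 2.3399  4.0732]
 [-3.4729 -2.8491]
 [-2.1126 -2.0733]
 [ 0.9034  0.0953]
 [-0.7504 -0.5376]]
side [0.5753 0.1005 0.2052] 158.6856944025698
side [0.5838 0.1437 0.2052] 158.77738264716584
bottom far edge [0.548  0.1376 0.1432] 64.67339366748588
top far edge [0.5399 0.1143 0.2052] [0.5531 0.1535 0.2052] 71.24031912088759
ridge -133.69831913798313
```

```bash
cat > ov.py <<'E'
from h import *
def rect(a,b,z): return [[a,b,z],[-a,b,z],[-a,-b,z],[a,-b,z]]
e=.017*np.tan(np.radians(25))
LOOPS=[(rect(.067,.048,.045),(0,255,0)),(rect(.067,.048,0),(0,160,255)),(rect(.05+e,.031+e,.045),(255,255,0)),(rect(.05,.031,.028),(255,0,255)),(rect(.05,.031,.008),(0,0,255))]
def overlay(im,c,p,crop,s,T=None):
    x0,y0,x1,y1=crop; im=cv2.resize(im[y0:y1,x0:x1],None,fx=s,fy=s,interpolation=cv2.INTER_CUBIC)
    Rm=R.from_euler('z',p[2]).as_matrix()
    for L,col in LOOPS:
        uv=(proj(c,np.array(L)@Rm.T+[p[0],p[1],0],T)-[x0,y0]+.5)*s
        cv2.polylines(im,[np.round(uv).astype(int)],True,col,1)
    return im
T2=np.array([[-0.9973,0.0733,-0.0001,0.5849],[0.0733,0.9973,0.0004,0.12],[0.0002,0.0004,-1.,0.2178],[0,0,0,1]])
def show(p,name):
    a=overlay(cv2.imread("pics/w2.png"),"wrist",p,(415,95,565,295),3,T2)
    b=overlay(cv2.imread("pics/scene0.png"),"scene",p,(390,145,477,245),3)
    c=overlay(cv2.imread("pics/side0.png"),"side",p,(120,305,235,405),3)
    n=np.zeros((600,800,3),np.uint8); n[:600,:450]=a; n[:300,450:450+b.shape[1]]=b; n[300:600,450:450+c.shape[1]]=c; cv2.imwrite(name,n)
E
python3 -c "
from ov import *
show((.5864,.2932,-.3887),'pics/o1.png')"
```

```text
(no output)
```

View pics/o1.png

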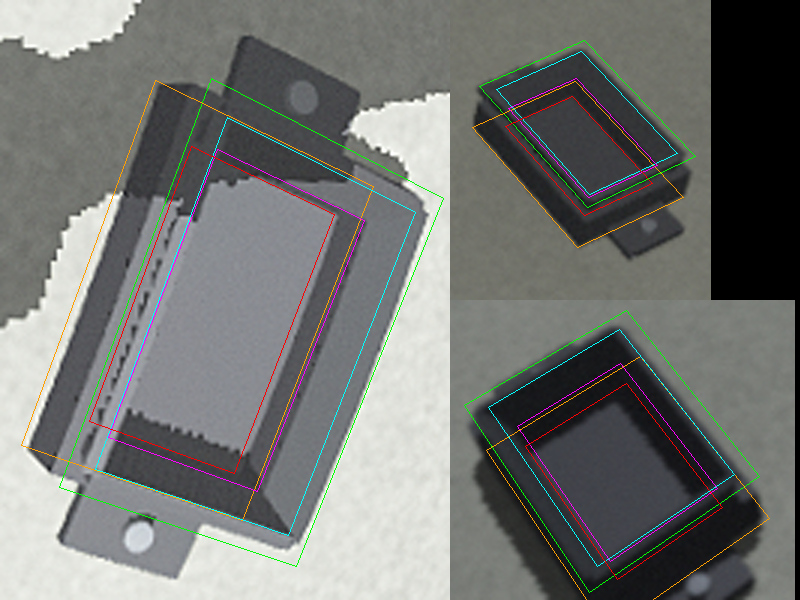

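The grey holder is at (492,195) and fits the model at about (0.586, 0.293) with yaw −22°. The bottle hangs straight, with yaw −21°. The pink look-alike's edge is at (460,40).

>>> {"fn": "send_rows", "kwargs": {
  "plan": [
    [3.5,[0.2,3,0],0.02],
    [3.5,[0.4,6.5,0],0.02],
    [3.5,[0.7,10.5,0],0.02],
    [3.5,[0.9,14,0],0.02],
    [3.5,[1.1,16.5,1],0.02],
    [3.5,[1.1,17.3,3],0.02],
    [3.5,[1.1,17.3,5],0.02],
    [3.5,[1.1,17.3,6],0.02],
    [3.5,[1.1,17.3,6],0.02],
    [3.5,[1.1,17.3,6],0.02]
  ]
}}

```text
clock: 5.75
ee_pos: [0.5857, 0.2904, 0.1588]
tcp_rot: [0.0, 0.046, 0.999, 0.0]
ft_force: [-0.0, 0.3, -0.8]
finger_gap: 0.0406
```

Run:
```python
from ov import *
s=readout.state();print(s["clock"],s["q"],s["ee_pos"],s["finger_gap"],s["ft_force"]);T=pose();print(T)
p=(.5864,.2932,-.3887)
for c,crop in [("wrist",(200,120,440,360)),("scene",(380,100,500,260)),("side",(100,270,260,430))]:
    im=read_camera(c)[:,:,::-1].copy();cv2.imwrite(f"pics/{c}3.png",im)
    cv2.imwrite(f"pics/o3{c}.png",overlay(im,c,p,crop,2.5 if c=="wrist" else 3,T if c=="wrist" else None))
```

```text
5.75 [ 0.4602  0.5847  0.3366  1.3224 -0.      0.5516] [0.5857 0.2904 0.1588] 0.040618359494426375 [-0.023   0.3298 -0.7966]
[[-0.9958  0.0912  0.0002  0.5857]
 [ 0.0912  0.9958  0.0001  0.2904]
 [-0.0002  0.0001 -1.      0.1588]
 [ 0.      0.      0.      1.    ]]
```

View pics/o3wrist.png

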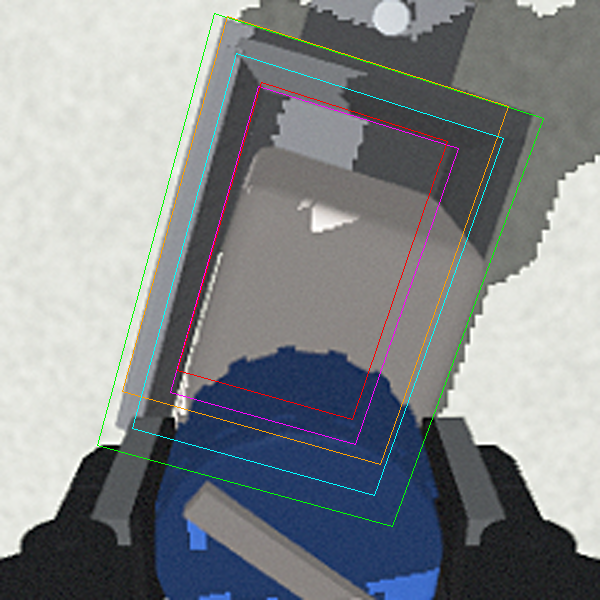

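View pics/o3scene.png

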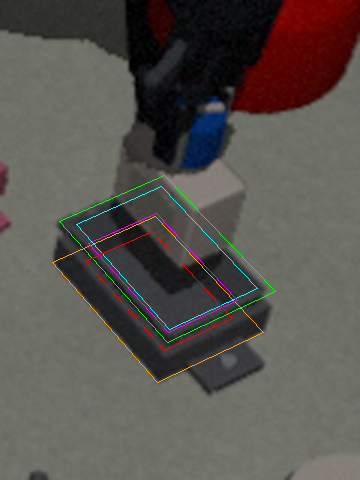

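View pics/o3side.png

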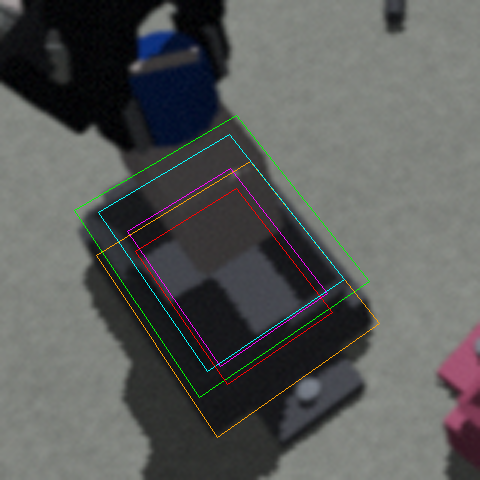

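Run:
```python
import cv2
w=cv2.imread("pics/wrist3.png")
cv2.imwrite("pics/c5.png",cv2.resize(w[110:260,240:440],(800,600),interpolation=cv2.INTER_CUBIC))
```

```text
(no output)
```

View pics/c5.png

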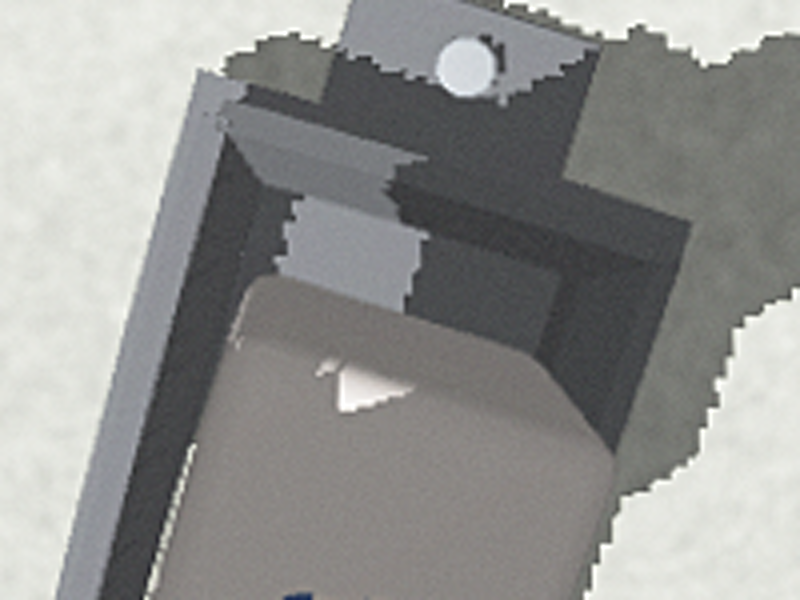

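Run:
```python
from ov import *
from scipy.optimize import least_squares
T=np.array([[-0.9958,0.0912,0.0002,0.5857],[0.0912,0.9958,0.0001,0.2904],[-0.0002,0.0001,-1,0.1588],[0,0,0,1]])
c=lambda x,y:(240+x/4,110+y/4)
obs=np.array([c(225,130),c(658,262),c(205,72),c(690,222),c(262,185),c(560,268)])
for k in (e,):
  L=np.array([[-.05-k,-.031-k,.045],[-.05-k,.031+k,.045],[-.067,-.048,.045],[-.067,.048,.045],[-.05,-.031,.028],[-.05,.031,.008]])
  def f(p):
    return (proj("wrist",L@R.from_euler('z',p[2]).as_matrix().T+[p[0],p[1],0],T)-obs).ravel()
  r=least_squares(f,[.586,.293,-.39],loss="soft_l1",f_scale=1.5);print(r.x,np.degrees(r.x[2]));print(f(r.x).reshape(-1,2))
# bottle body top edge at zt
zt=.1588-.0746+.062;zb=zt-.062
for z,a,b in [(zt,(613,455),(595,520)),(zt,(235,345),(165,560))]:
    P=onz("wrist",c(*a),z,T);Q=onz("wrist",c(*b),z,T);d=P-Q;print(P,Q,np.degrees(np.arctan2(d[1],d[0])))
a=onz("wrist",c(255,280),zb,T);b=onz("wrist",c(535,355),zb,T);d=b-a;print(a,b,np.degrees(np.arctan2(d[1],d[0])),np.linalg.norm(d))
```

```text
[ 0.5879  0.2959 -0.3709] -21.248572177361428
[[ 0.1978  0.792 ]
 [-0.964  -0.2935]
 [-4.     -0.8103]
 [ 6.6637  1.4404]
 [-0.1659 -0.2846]
 [ 1.1    -0.4866]]
[0.556  0.3252 0.1462] [0.5632 0.3229 0.1462] 162.22457225882414
[0.5404 0.2855 0.1462] [0.5634 0.2753 0.1462] 156.1001197171672
[0.5411 0.2851 0.0842] [0.5559 0.3256 0.0842] 69.86457051375261 0.043069564803755844
```

>>> {"fn": "send_rows", "kwargs": {
  "plan": [
    [3.5,[-0.2,0.5,0.5],0],
    [3.5,[-0.2,0.6,1.5],0],
    [3.5,[-0.2,0.6,2.5],0],
    [3.5,[-0.2,0.6,3.5],0],
    [3.5,[-0.2,0.6,4.3],0],
    [3.5,[-0.2,0.6,5],0],
    [3.5,[-0.2,0.6,5.7],0],
    [3.5,[-0.2,0.6,6.3],0],
    [3.5,[-0.2,0.6,6.8],0],
    [3.5,[-0.2,0.6,6.8],0]
  ]
}}

```text
clock: 6.9
ee_pos: [0.5875, 0.2963, 0.0894]
tcp_rot: [-0.001, 0.045, 0.999, -0.0]
ft_force: [-0.9, 0.2, -2.4]
finger_gap: 0.0407
```

Run:
```python
from ov import *
s=readout.state();print(s["clock"],s["q"],s["ee_pos"],s["finger_gap"],s["ft_force"],s["ft_torque"]);T=pose()
for c in ("wrist","scene"):
    cv2.imwrite(f"pics/{c}4.png",read_camera(c)[:,:,::-1])
w=cv2.imread("pics/wrist4.png");a=cv2.imread("pics/scene4.png")
cv2.imwrite("pics/c6.png",np.hstack([w[80:380,180:580][:, :400],cv2.resize(a[120:240,370:530],(400,300))]))
```

```text
6.9 [ 0.4671  0.6386  0.2455  1.1793 -0.      0.5579] [0.5875 0.2963 0.0894] 0.040654070550311845 [-0.9152  0.2483 -2.4103] [-0.0499  0.0263 -0.001 ]
```

View pics/c6.png

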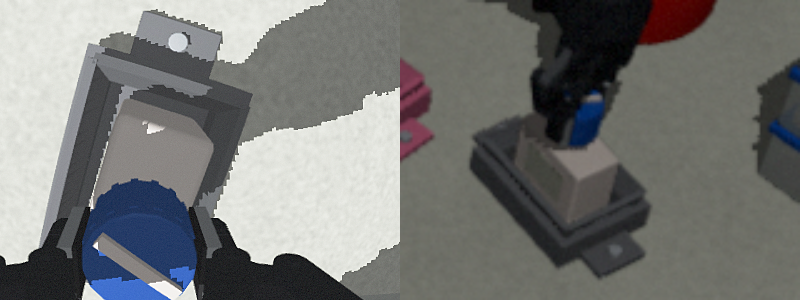

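The bottle is inside the pocket, still about 7 mm above the floor, with no contact force. I'll lower the rest.

>>> {"fn": "send_rows", "kwargs": {
  "plan": [
    [3.5,[0,0,0.2],0],
    [3.5,[0,0,0.4],0],
    [3.5,[0,0,0.5],0],
    [3.5,[0,0,0.6],0],
    [3.5,[0,0,0.65],0],
    [3.5,[0,0,0.7],0],
    [3.5,[0,0,0.7],0],
    [3.5,[0,0,0.7],0],
    [3.5,[0,0,0.7],0],
    [3.5,[0,0,0.7],0]
  ]
}}

```text
clock: 8.0
ee_pos: [0.588, 0.2966, 0.0834]
tcp_rot: [0.0, 0.045, 0.999, 0.0]
ft_force: [-0.3, 0.2, -2.0]
finger_gap: 0.0405
```

Run:
```python
from h import *
s=readout.state();print(s["clock"],s["q"],s["ee_pos"],s["finger_gap"],s["ft_force"],s["ft_torque"])
```

```text
8.0 [ 0.4672  0.6431  0.2372  1.1648 -0.      0.558 ] [0.588  0.2966 0.0834] 0.040527321716863386 [-0.3116  0.1777 -2.0283] [0.0109 0.0381 0.0039]
```

>>> {"fn": "send_rows", "kwargs": {
  "plan": [
    [3.5,[0,0,0.05],0],
    [3.5,[0,0,0.1],0],
    [3.5,[0,0,0.15],0],
    [3.5,[0,0,0.2],0],
    [3.5,[0,0,0.2],0],
    [3.5,[0,0,0.2],0],
    [3.5,[0,0,0.2],0],
    [3.5,[0,0,0.2],0],
    [3.5,[0,0,0.2],0],
    [3.5,[0,0,0.2],0]
  ]
}}

```text
clock: 9.0
ee_pos: [0.5881, 0.2967, 0.0827]
tcp_rot: [0.0, 0.045, 0.999, 0.0]
ft_force: [-2.6, -1.5, 5.7]
finger_gap: 0.041
```

>>> {"fn": "send_rows", "kwargs": {
  "plan": [
    [3.5,[0,0,0],0.1],
    [3.5,[0,0,0],0.2],
    [3.5,[0,0,0],0.3],
    [3.5,[0,0,0],0.4],
    [3.5,[0,0,0],0.5],
    [3.5,[0,0,0],0.6],
    [3.5,[0,0,0],0.7],
    [3.5,[0,0,0],0.8],
    [3.5,[0,0,0],0.9],
    [3.5,[0,0,0],0.9]
  ]
}}

```text
clock: 10.0
ee_pos: [0.5891, 0.2972, 0.0827]
tcp_rot: [0.001, 0.475, 0.88, 0.001]
ft_force: [-0.2, 0.5, 5.2]
finger_gap: 0.0402
```

Run:
```python
from h import *
s=readout.state();print(s["clock"],s["q"],s["ee_pos"],s["finger_gap"],s["ft_force"],s["ft_torque"])
cv2.imwrite("pics/w5.png",read_camera("wrist")[:,:,::-1])
```

```text
10.0 [0.4672 0.6434 0.236  1.1601 0.0001 1.4579] [0.5891 0.2972 0.0827] 0.04021361408073369 [-0.2263  0.4967  5.155 ] [ 0.0404  0.0172 -0.0884]
```

View pics/w5.png

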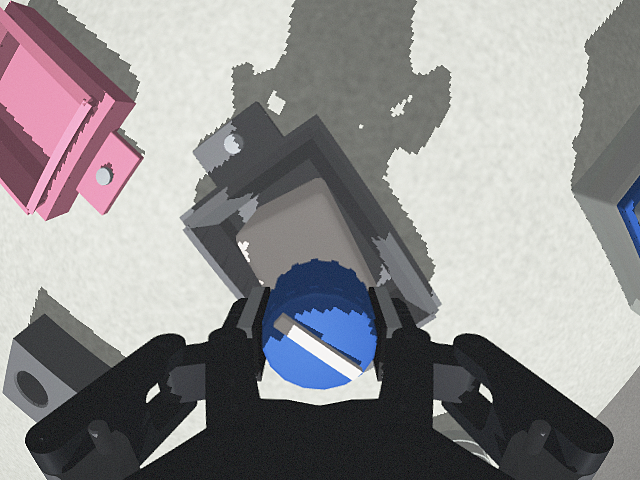

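The bottle has taken up its play against the pocket walls and the cap is turning, with its ridge following the fingers. I'll continue to the stop.

>>> {"fn": "send_rows", "kwargs": {
  "plan": [
    [3.5,[0,0,0],0.1],
    [3.5,[0,0,0],0.2],
    [3.5,[0,0,0],0.3],
    [3.5,[0,0,0],0.4],
    [3.5,[0,0,0],0.5],
    [3.5,[0,0,0],0.6],
    [3.5,[0,0,0],0.7],
    [3.5,[0,0,0],0.75],
    [3.5,[0,0,0],0.75],
    [3.5,[0,0,0],0.75]
  ]
}}

```text
clock: 11.05
ee_pos: [0.5883, 0.2974, 0.0826]
tcp_rot: [0.0, 0.763, 0.647, 0.001]
ft_force: [-1.1, 0.4, 6.2]
finger_gap: 0.0406
```

Run:
```python
from h import *
s=readout.state();print(s["clock"],s["q"],s["ee_pos"],s["finger_gap"],s["ft_force"],s["ft_torque"])
cv2.imwrite("pics/w6.png",read_camera("wrist")[:,:,::-1])
```

```text
11.05 [0.4679 0.6434 0.2355 1.1609 0.0004 2.2026] [0.5883 0.2974 0.0826] 0.04059547787823618 [-1.0972  0.4378  6.2057] [-0.0091  0.2779  1.1565]
```

View pics/w6.png

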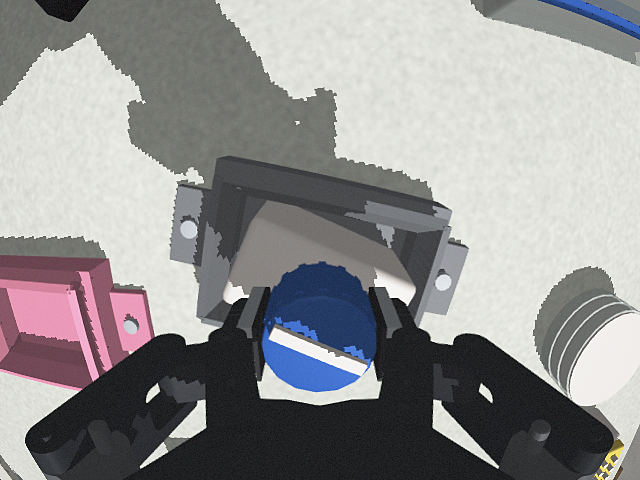

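The torque is 1.16 N m, so the cap is against its stop, and the ridge is parallel to the bottle's long side. The bottle sits about 12° off in its play. I'll ease it back about 0.2 rad, since even a slipping cap would stay at or above 1.0, and relieve the downward press.

>>> {"fn": "send_rows", "kwargs": {
  "plan": [
    [3.5,[0,0,-0.05],-0.03],
    [3.5,[0,0,-0.1],-0.06],
    [3.5,[0,0,-0.15],-0.1],
    [3.5,[0,0,-0.15],-0.13],
    [3.5,[0,0,-0.15],-0.16],
    [3.5,[0,0,-0.15],-0.18],
    [3.5,[0,0,-0.15],-0.18],
    [3.5,[0,0,-0.15],-0.18],
    [3.5,[0,0,-0.15],-0.18],
    [3.5,[0,0,-0.15],-0.18]
  ]
}}

```text
clock: 12.1
ee_pos: [0.5879, 0.2966, 0.0826]
tcp_rot: [-0.0, 0.704, 0.711, -0.0]
ft_force: [0.5, 0.8, -0.9]
finger_gap: 0.0404
```

Run:
```python
from h import *
s=readout.state();print(s["clock"],s["q"],s["ee_pos"],s["finger_gap"],s["ft_force"],s["ft_torque"])
cv2.imwrite("pics/w7.png",read_camera("wrist")[:,:,::-1])
```

```text
12.1 [ 0.4672  0.6437  0.2363  1.1636 -0.      2.028 ] [0.5879 0.2966 0.0826] 0.04043481775260409 [ 0.4764  0.7958 -0.9315] [ 0.0788 -0.2655 -0.0243]
```

View pics/w7.png

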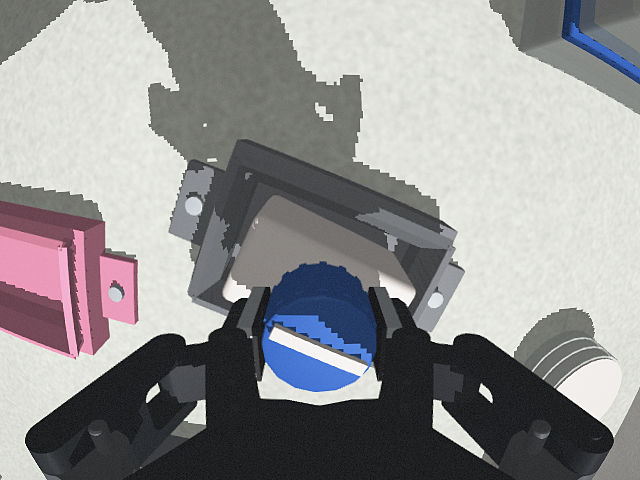

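The bottle turned back with the cap. It is now parallel to the pocket, the ridge still lies along its long side, and the force is about zero. Next I'll release and lift straight up.

>>> {"fn": "send_rows", "kwargs": {
  "plan": [
    [5,[0,0,0],0],
    [8.54,[0,0,0],0],
    [8.54,[0,0,0],0],
    [8.54,[0,0,0],0],
    [8.54,[0,0,0],0],
    [8.54,[0,0,0],0],
    [8.54,[0,0,-1.5],0],
    [8.54,[0,0,-4],0],
    [8.54,[0,0,-8],0],
    [8.54,[0,0,-10],0]
  ]
}}

```text
clock: 13.15
ee_pos: [0.5891, 0.2972, 0.1865]
tcp_rot: [0.001, 0.704, 0.711, 0.002]
ft_force: [1.4, 0.0, 0.7]
finger_gap: 0.0855
```

Run:
```python
from ov import *
s=readout.state();print(s["clock"],s["ee_pos"],s["finger_gap"],s["ft_force"])
T=pose();im=read_camera("wrist");cv2.imwrite("pics/w8.png",im[:,:,::-1]);np.save("T8.npy",T)
a=read_camera("side")[:,:,::-1]; cv2.imwrite("pics/side8.png",a)
n=np.hstack([im[120:420,180:480,::-1],cv2.resize(a[290:430,110:250],(300,300))]);cv2.imwrite("pics/c8.png",n)
```

```text
13.15 [0.5891 0.2972 0.1865] 0.08545765091877956 [1.3902 0.0277 0.7487]
```

View pics/c8.png

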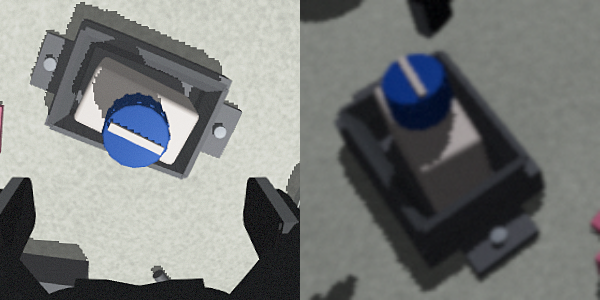

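Run:
```python
from h import *
T=np.load("T8.npy")
w=cv2.imread("pics/w8.png");cv2.imwrite("pics/c9.png",cv2.resize(w[110:310,200:450],(750,600),interpolation=cv2.INTER_CUBIC))
```

```text
(no output)
```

View pics/c9.png

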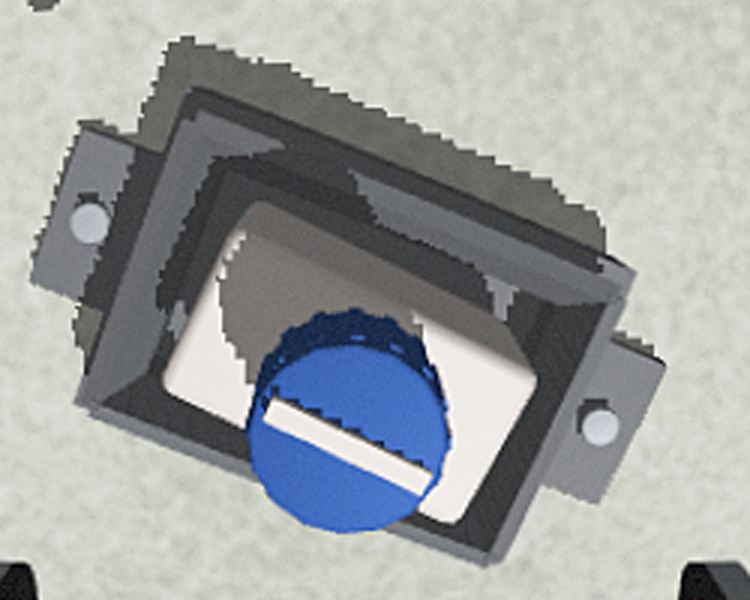

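Run:
```python
from h import *
T=np.load("T8.npy")
c=lambda x,y:(200+x/3,110+y/3)
def an(a,b,z):
    P=onz("wrist",c(*a),z,T);Q=onz("wrist",c(*b),z,T);d=Q-P;return P,Q,np.degrees(np.arctan2(d[1],d[0]))
print("screws",an((90,223),(600,426),.012))
print("pocket edge",an((210,108),(590,255),.045))
print("body top far",an((245,235),(530,375),.070))
print("body L/R",an((165,385),(235,240),.07)[2],an((450,520),(535,380),.07)[2])
print("ridge",an((265,410),(430,485),.116))
print("cap",onz("wrist",c(348,438),.114,T))
```

```text
screws (array([0.5116, 0.3251, 0.012 ]), array([0.6639, 0.2643, 0.012 ]), np.float64(-21.744548389587244))
pocket edge (array([0.5516, 0.3588, 0.045 ]), array([0.6502, 0.3219, 0.045 ]), np.float64(-20.501351398728676))
body top far (array([0.5627, 0.3296, 0.07  ]), array([0.6315, 0.296 , 0.07  ]), np.float64(-26.003846883820568))
body L/R 63.42698687342679 62.0519376124137
ridge (array([0.5707, 0.3009, 0.116 ]), array([0.6042, 0.285 , 0.116 ]), np.float64(-25.22896171723464))
cap [0.5874 0.2944 0.114 ]
```

```bash
python3 -c "
from cell import arm
print(arm.hand_in())"
```

```text
the job is handed in; nothing more can be done
None
```

I stood the oblong bottle in the grey holder's pocket, turned its cap clockwise to the stop, let go and handed the job in at about 13 s. No verdict was reported.

**Insertion:** I gripped the bottle by its cap and lowered it until it met the pocket floor. The tool was then 8 mm above its grasp height, which matches the floor height. The cap turned only after that.

**Tightening:** I turned it about 1.65 rad, and the torque rose to 1.16 N m at the stop. I then turned the bottle back 0.18 rad to square it in the pocket before letting go.

**Last checks, after letting go:**
- **Cap:** the ridge is within about 1–3° of the bottle's long side, so the cap is tight.
- **Angle:** the long side is about 4–5° off the pocket's, where about 14° is allowed.
- **Position:** the cap centre is about 1–2 mm from the pocket centre, judged by the wrist camera.
- **Clearance:** the gripper is open and about 10 cm clear of the bottle.

**Disagreement:** the scene and side cameras placed the holder roughly 5–15 mm away from the wrist camera's position. I used the wrist camera, and the bottle went in with no side force.

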